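Line up the blocks in the gluing jig and hold its spring jaw open

TASK

Nudge the three dark wooden blocks on the gluing jig up flat against its fence so that they stand in one straight row, leaving everything else on the bench in its place. Then pull the jig's spring jaw by its upright paddle along the fence until the middle of the paddle is in line with the steel marker on the fence, and hold it there for the next piece to be put in: finish while still holding the jaw at the mark, as it springs back when let go.

Things in the scene. Friction and masses are not known exactly. Their poses are not given: they have to be found in the camera images.
- jig: Fixed plywood bed 190 (x) x 570 (y) x 15 mm thick. Origin on the bench under its middle (5 mm off); x points from the robot to the fence, y along the fence to the left, z up. Fence: strip on the far side, near face at x = +60 mm, top 45 mm above the bench. Before the jaw lies a guide strip (x -28 to -16, y 55 to 275 mm, top 25 mm); bracket and spring barrel at y 206 to 278 mm, top 60 mm.
- jaw (a joint): Travel of the spring jaw, m: 0 at rest, grows towards the jig's +y (left), stop at 0.09. A spring returns it to 0: it pulls 4 N at 0 and 0.9 N more per 10 mm, friction 0.4 N. Jaw block: pale wood, 66 (x) x 44 (y) mm, top 50 mm above the bench, right face at y = +60 mm of the jig at rest.
- paddle (a point): Middle of the jaw's handle, an upright dark-wood paddle on the jaw block, 50 mm across (jig x), 16 mm thick (jig y), from 49 to 100 mm above the bench; the point is 77 mm above the bench. It moves with the jaw; at rest it is at x = +22, y = +82 mm in the jig's frame. Can be pinched from above, fingers closing along jig y.
- mark (a point): The mark: a fixed steel clip straddling the fence, with an upright blade 4 mm (jig x) by 10 mm (jig y), its top 87 mm above the bench, at x = +74 mm in the jig's frame. The point is the middle of the blade's top; its axes are the jig's. It stands 35 to 75 mm to the left (jig +y) of the paddle's rest position.
- block0_center (a point): Centre of the right-hand of three equal dark-wood blocks, loose on the bed, 40 mm deep (x), 54 mm wide (y), 35 mm tall, 40 to 80 g. Point half-way up, 17.5 mm above the bed. Its x axis runs through its depth. Flush at the fence its centre is at x = +40 mm in the jig's frame. At the start it stands 28 to 70 mm short of that, turned up to 0.3 rad.
- block1_center (a point): Centre of the middle of three equal dark-wood blocks, loose on the bed, 40 mm deep (x), 54 mm wide (y), 35 mm tall, 40 to 80 g. Point half-way up, 17.5 mm above the bed. Its x axis runs through its depth. Flush at the fence its centre is at x = +40 mm in the jig's frame. At the start it stands 28 to 70 mm short of that, turned up to 0.3 rad.
- block2_center (a point): Centre of the left-hand of three equal dark-wood blocks, loose on the bed, 40 mm deep (x), 54 mm wide (y), 35 mm tall, 40 to 80 g. Point half-way up, 17.5 mm above the bed. Its x axis runs through its depth. Flush at the fence its centre is at x = +40 mm in the jig's frame. At the start it stands 28 to 70 mm short of that, turned up to 0.3 rad.
- brads: Bystander, leave alone: small glass jar, 38 mm wide, 45 mm tall, on the right end of the bed. Origin at its underside.
- glue: Bystander, leave alone: glue bottle, 56 mm wide, 150 mm tall, behind the fence. Origin at its underside.
- driver: Bystander, leave alone: screwdriver 190 mm long lying in front of the jig, about 30 mm high. Origin at its underside.
- cclamp: Bystander, leave alone: iron C-clamp lying behind the fence, about 175 by 110 mm, 18 mm high. Origin at its underside.
- sanding_block: Bystander, leave alone: cork sanding block 70 x 110 x 35 mm, left of the jig. Origin at its underside.
- wax: Bystander, leave alone: brass wax tin, 70 mm wide, 35 mm tall, behind the fence on the left. Origin at its underside.
- offcut: Bystander, leave alone: pale wood offcut 50 x 160 x 20 mm, right of the jig. Origin at its underside.
Not all that is in view belongs to the job. What is shaped like the part that bears block0_center but pink is not meant. Leave any pink look-alike of the part that bears block1_center alone.

How it is judged:
By the outcome, as a careful person would: the job done as asked, in the order asked, and still so for the second after the job is handed in, while the arm keeps its last pose, push and grip.
It also fails if it takes over 61 s, if anything falls off the work surface, if the arm or the gripper's body presses on something with over 40 N, if the wrist force passes 120 N, or if a joint passes its speed limit or range.

ROBOT

A 6-joint arm with a two-finger parallel gripper is mounted at the origin on the work surface. World frame = base frame: x ahead of the robot, y to its left, z up, the work surface at z = 0. Lengths are in m, angles in degrees, forces in N, time in s.
With the tool pointing down it reaches from about 0.35 to 0.875 m from the base axis. Payload 4.2 kg.
Tool frame: the origin (TCP) lies at the very end of the fingers, on their centre line; the grasp point (between the pads) lies 19 mm behind it (r.grip_point_offset is the distance from the TCP to the grasp point, in m); z points along the fingers, y is the line along which they close (so a half turn about z gives the same grasp; the last joint's range is limited). The gripper opens to 87 mm and grips with 3 to 60 N. Pads are 19 mm wide; open, the fingers measure 117 mm over their backs; the gripper's body (75 mm by 190 mm) begins 51 mm behind the grasp point.
Start: joints at [-50.214, 22.042, 0.453, 0, -68.411, -14.817], TCP at [0.264, -0.567, 0.223] pointing down, gripper open.
Joint ranges: [-179.83, 179.83], [-69.29, 118.12], [-61.27, 80.66], [-181.25, 117.63], [-171.15, -9.14], [-177.46, 177.46]. Speed limits (degrees/s): [159.86, 159.86, 180, 180, 180, 180].

INTERFACE

Orientations are given as a 3x3 rotation matrix whose columns are the frame's x, y, z axes.
In Python, from station import r, cams gives the robot as it stands. The module is installed in compiled form; this text tells all that it offers.
- The arm moves only by the shell command python3 -m handwheel 'ROWS'. ROWS is JSON, a list that holds one entry, the list of rows, each a list of 7 numbers: the turn, a rotation vector about the tool's x, y, z in units of 6 degrees (1.0 is 6 degrees), then the shift along the tool's x, y, z in m, then the finger opening in m, from 0 to 0.087. In form: [[[ax, ay, az, x, y, z, jaw], ...]]. A call has 1 to 12 rows; each row shifts and turns the commanded pose from where the row before left it, along the tool's axes as they then stand; what a row does not reach is not made up. A row lasts 1/10 s, in which the tool goes at most 50 mm and 8.59 degrees, less where a joint would pass 70% of its speed; a pose out of reach is approached as far as the arm can. A call with a gripper value outside its range is refused whole. The fingers move at their own pace and stop on an object; the grip force is fixed at half the most. Time passes only in rows, so rows that do not move let the fingers close. It gives the time, the measured TCP pose, the force, the opening and the grip force at its end, in the units of the state.
- r.sense(): the state, without advancing time (a new reading comes with each control period).
- cams.capture(name): name is "side" or "top"; returns the picture (384x512x3 uint8, red, green, blue); there is no depth.
- cams.get_calibration(name): a dict with "camera_matrix" (3x3 intrinsics, pixels), "k1" (the pictures are not rectified: a ray, as slopes to the right and down, at radius r is drawn at 1 + k1 r^2 times it, then the intrinsics apply), "rvec" (rotation vector, rad) and "tvec" (3), from world to camera coordinates, as OpenCV has them. Camera axes: x right, y down, z forward; pixel columns grow to the right and rows downward; lengths in m; the calibration is good to about 2 mm. A picture is of the moment at which its call begins. get_calibration takes no time and is no camera call.
- r.finish_job(): hands the job in; it is judged then, once.
The state is a dict: "time_s": time; "joints": joint angles; "joint_velocities": joint speeds; "effort": joint torques, N m; "tcp_pos": TCP position; "ee_rot": TCP orientation; "wrist_force": force on the tool from outside, world axes, zero at the start; "moment": the same for the moment, N m; "gripper_width": opening from 0.0 (shut) to 1.0 (fully open); "gripper_force": force on a finger pad.
Only numpy, scipy, OpenCV 4.12 (cv2) and the standard library are available. Lean on these libraries where they do the work, as an engineer would, in place of code of your own. Each camera call takes 0.05 s, during which the arm holds its last target. There are 200 camera calls.

## Working session

There is one attempt and no reset: what is moved stays moved. The work goes in short steps, Python scripts to look and compute and a shell command to move; the robot and the scene stay as the last step left them, time stands still between calls to the robot, and variables do not carry over. Pictures are saved under pics/ and viewed, at most 10 in all, crops included, and the job is handed in when it is done.

```bash
mkdir -p pics; python3 - <<'E'
from station import r,cams
import cv2,numpy as np
for n in("top","side"):
    im=cams.capture(n); cv2.imwrite(f"pics/{n}0.png",im[:,:,::-1]); c=cams.get_calibration(n)
    R=cv2.Rodrigues(np.array(c['rvec'],float))[0]; print(n,c['k1'],np.array(c['camera_matrix']).tolist(),(-R.T@np.array(c['tvec']).ravel()).round(3))
s=r.sense();print(s['time_s'],np.round(s['ee_rot'],3),s['tcp_pos'],s['wrist_force'])
E
```

```text
top -0.11527608541153153 [[394.19151521744914, 0.0, 256.3686426156853], [0.0, 394.19151521744914, 195.44088317142513], [0.0, 0.0, 1.0]] [5.140e-01 1.000e-03 1.087e+00]
side -0.007847962668522886 [[494.28180503148167, 0.0, 247.1698816725734], [0.0, 494.28180503148167, 193.90609265327876], [0.0, 0.0, 1.0]] [ 0.502 -1.423  0.983]
0.1 [[-0.907 -0.422 -0.001]
 [-0.422  0.907  0.002]
 [ 0.     0.002 -1.   ]] [ 0.26363801 -0.56608753  0.22157388] [ 0.22657725 -0.06782853 -0.83475074]
```

View pics/top0.png

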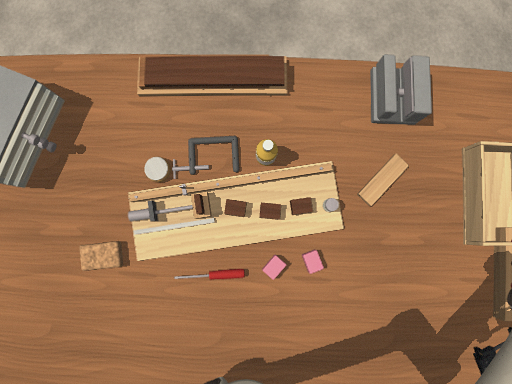

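View pics/side0.png

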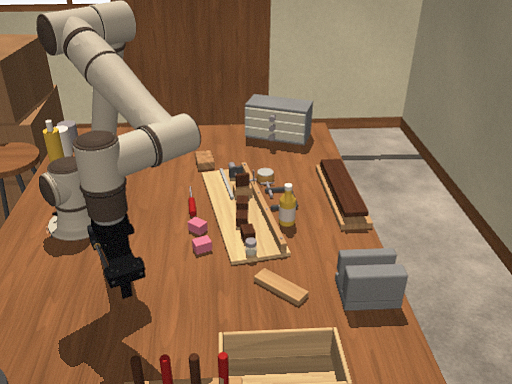

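The top picture shows the three dark blocks at about (236,208), (270,211) and (301,206). The jaw and paddle are at (200,204), the clip is near (184,190), and the bed corners are about (138,260), (343,229), (332,163) and (129,192). The pink look-alikes and the jar at (332,205) are to be avoided. The side view agrees.

```bash
cat > h.py <<'E'
from station import r,cams
import cv2,numpy as np
def cal(n):
    c=cams.get_calibration(n);return np.array(c['camera_matrix']),np.array([c['k1'],0,0,0.]),cv2.Rodrigues(np.array(c['rvec'],float))[0],np.array(c['tvec'],float).ravel()
def ray(n,uv):
    K,D,R,t=cal(n);p=cv2.undistortPoints(np.array(uv,float).reshape(-1,1,2),K,D)[:,0]
    return -R.T@t,np.c_[p,np.ones(len(p))]@R
def plane(n,uv,z):
    o,d=ray(n,uv);return o+d*((z-o[2])/d[:,2])[:,None]
def proj(n,P):
    K,D,R,t=cal(n);return cv2.projectPoints(np.array(P,float).reshape(-1,3),cv2.Rodrigues(R)[0],t,K,D)[0][:,0]
def blocks(im,thr=75):
    m=(im.max(2)<thr).astype(np.uint8);out=[]
    cs=cv2.findContours(m,cv2.RETR_EXTERNAL,cv2.CHAIN_APPROX_NONE)[0]
    for c in cs:
        if 60<cv2.contourArea(c)<900:
            (x,y),wh,a=cv2.minAreaRect(c)
            if 215<x<320 and 165<y<240: out.append((x,y,wh,a,c))
    return sorted(out,key=lambda b:b[0])
E
python3 - <<'E'
from h import *
im=cv2.imread("pics/top0.png")[:,:,::-1]
cv2.imwrite("pics/crop.png",cv2.resize(im[150:270,120:350],None,fx=3.4,fy=3.4,interpolation=cv2.INTER_CUBIC)[:,:,::-1])
for b in blocks(im):
    P=plane("top",cv2.boxPoints(b[:3][0:2] and ((b[0],b[1]),b[2],b[3])),.05)
    print(np.round(b[:2],1),P.mean(0).round(4),P[:,:2].round(3).tolist())
print(plane("top",[(138,260),(343,229)],.015).round(3), plane("top",[(332,163),(129,192)],.045).round(3))
E
```

```text
[[ 0.416  0.303  0.015]
 [ 0.515 -0.253  0.015]] [[ 0.692 -0.215  0.045]
 [ 0.598  0.327  0.045]]
```

View pics/crop.png

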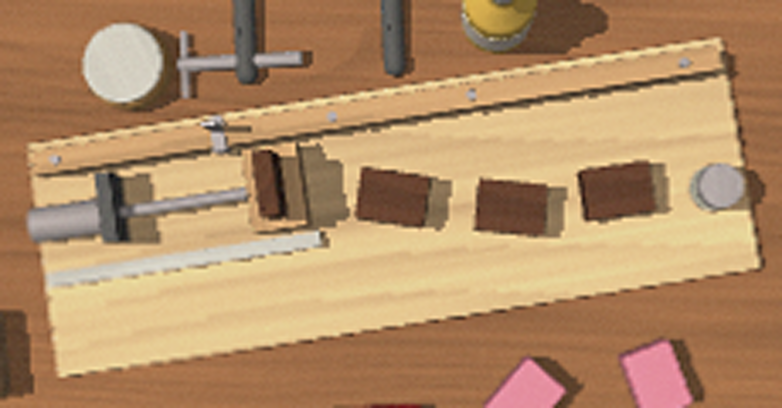

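The crop shows the block tops clearly. Block 2 is centred at (394,197), block 1 at (512,207) and block 0 at (617,191) in crop pixels, the fence's near edge runs (36,175)–(724,71), and the clip is at about (215,130).

```bash
cat >> h.py <<'E'
def blocks(im,lo=(215,165),hi=(320,240)):
    a=im.astype(int);m=((a[:,:,0]<115)&(a[:,:,0]>1.35*a[:,:,2])&(a.sum(2)<220)).astype(np.uint8)
    m=cv2.morphologyEx(m,cv2.MORPH_OPEN,np.ones((3,3)))
    o=[]
    for c in cv2.findContours(m,cv2.RETR_EXTERNAL,cv2.CHAIN_APPROX_NONE)[0]:
        b=cv2.minAreaRect(c)
        if cv2.contourArea(c)>60 and lo[0]<b[0][0]<hi[0] and lo[1]<b[0][1]<hi[1]:o.append(b)
    return sorted(o,key=lambda b:-b[0][0])
E
python3 - <<'E'
from h import *
im=cv2.imread("pics/top0.png")[:,:,::-1]
f=lambda L:[(120+(x+.5)/3.4-.5,150+(y+.5)/3.4-.5) for x,y in L]
fr=plane("top",f([(60,376),(762,267)]),.015);fe=plane("top",f([(36,175),(724,71)]),.045);fo=plane("top",f([(30,145),(721,39)]),.045)
print(fr.round(4),fe.round(4),fo.round(4))
def yaw(p):d=p[0]-p[1];return np.degrees(np.arctan2(-d[0],d[1]))
print("yaw",yaw(fr),yaw(fe),yaw(fo),"lens",[np.linalg.norm(p[0]-p[1]) for p in(fr,fe,fo)])
th=np.radians(np.mean([yaw(fr),yaw(fe),yaw(fo)]));ex=np.array([np.cos(th),np.sin(th)]);ey=np.array([-ex[1],ex[0]])
xo=np.mean([(fr@np.r_[ex,0]).mean()+.095,(fe@np.r_[ex,0]).mean()-.06,(fo@np.r_[ex,0]).mean()-.095])
print("x each",(fr@np.r_[ex,0]).mean()+.095,(fe@np.r_[ex,0]).mean()-.06,(fo@np.r_[ex,0]).mean()-.095)
yo=np.mean([(p@np.r_[ey,0]).mean() for p in (fr,fe,fo)])
o=xo*ex+yo*ey;print("th",np.degrees(th),"origin",o)
np.savez("jig.npz",th=th,o=o)
J=lambda P:np.c_[(P[:,:2]-o)@ex,(P[:,:2]-o)@ey]
for b in blocks(im):
    P=plane("top",cv2.boxPoints(b),.05);q=J(P);e=q-np.roll(q,1,0);L=np.linalg.norm(e,axis=1);k=e[L.argmax()];
    print("blk",np.round(b[0],1),"jig",q.mean(0).round(4),"size",L.round(3)[:2],"ang",(np.degrees(np.arctan2(-k[0],k[1]))+90)%180-90)
hand=[[(363,168),(432,175),(426,227),(357,219)],[(478,179),(549,184),(545,236),(475,229)],[(579,168),(650,161),(656,212),(585,221)]]
for h in hand:
    q=J(plane("top",f(h),.05));print("hand",q.mean(0).round(4),(q*1e3).round().tolist())
print("paddle top",J(plane("top",f([(267,184)]),.1)),"pred px",proj("top",np.r_[o+.022*ex+.082*ey,.1]))
for n in("top","side"):
    I=cv2.imread(f"pics/{n}0.png"); u=proj(n,np.r_[o+.074*ex+.137*ey,.07])[0].astype(int);print(n,u)
    c=cv2.resize(I[u[1]-20:u[1]+20,u[0]-26:u[0]+26],None,fx=7.5,fy=7.5,interpolation=cv2.INTER_CUBIC)
    A=c if n=="top" else np.hstack([A,c])
cv2.imwrite("pics/mark.png",A)
E
```

```text
[[ 0.4154  0.305   0.015 ]
 [ 0.5174 -0.2555  0.015 ]] [[ 0.574   0.3225  0.045 ]
 [ 0.6711 -0.2166  0.045 ]] [[ 0.5975  0.3285  0.045 ]
 [ 0.6966 -0.214   0.045 ]]
yaw 10.321281606581248 10.212023939377566 10.35739602852952 lens [np.float64(0.5697019923732606), np.float64(0.5477543315301078), np.float64(0.5515190850216423)]
x each 0.5583120926382503 0.5619785581192018 0.5518555933648029
th 10.296900524829445 origin [0.55898278 0.04140938]
blk [301. 206.] jig [-0.0171 -0.1733] size [0.016 0.053] ang -8.779259806412085
blk [270.  209.5] jig [-0.0136 -0.0908] size [0.018 0.047] ang -8.769644931134849
blk [233.5 206.5] jig [0.0088 0.003 ] size [0.018 0.04 ] ang -8.735664580722869
hand [ 0.0049 -0.0022] [[31.0, 19.0], [18.0, -33.0], [-22.0, -23.0], [-7.0, 29.0]]
hand [-0.0164 -0.0908] [[9.0, -68.0], [-3.0, -122.0], [-43.0, -113.0], [-29.0, -60.0]]
hand [-0.0163 -0.1742] [[6.0, -147.0], [3.0, -203.0], [-37.0, -201.0], [-36.0, -145.0]]
paddle top [[0.02611225 0.08796358]] pred px [[200.75648015 205.02331529]]
top [178 189]
side [250 172]
```

View pics/mark.png

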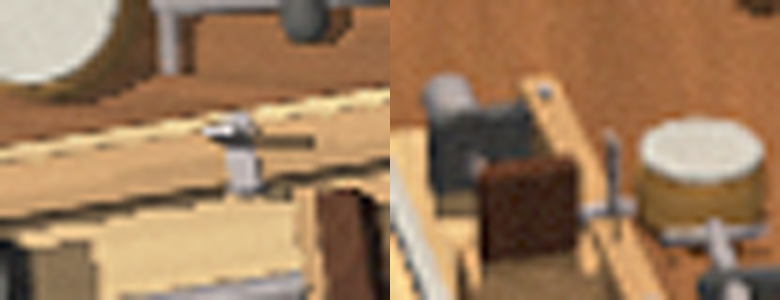

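The blade's top is at about (179–180,186) in the top picture and (253,169) in the side picture; the paddle's face shows clearly in the side view. Now I'll work out the approach and the mark position.

```bash
cat >> h.py <<'E'
g=np.load("jig.npz");th=float(g['th']);o=g['o'];ex=np.array([np.cos(th),np.sin(th)]);ey=np.array([-ex[1],ex[0]])
J=lambda P:np.c_[(np.atleast_2d(P)[:,:2]-o)@ex,(np.atleast_2d(P)[:,:2]-o)@ey]
W=lambda x,y,z:np.r_[o+x*ex+y*ey,z]
def where():
    s=r.sense();R=np.array(s['ee_rot']);p=s['tcp_pos'];print("t",s['time_s'],"jig",J(p)[0].round(4),"z",round(p[2],4),"yaw",round(np.degrees(np.arctan2(-R[0,1],R[1,1]))-np.degrees(th),2),"tilt",R[:2,2].round(4),"F",np.round(s['wrist_force'],1))
E
python3 - <<'E'
from h import *
where();s=r.sense()
print("world target above block0 start",W(-.065,-.174,.15))
R=np.column_stack([np.r_[-ex,0],np.r_[ey,0],[0,0,-1]])
print("delta, tool axes after turn",R.T@(W(-.065,-.174,.15)-s['tcp_pos']))
im=cv2.imread("pics/top0.png")[:,:,::-1].astype(int)
for v in range(183,192):print(v,"mark",[tuple(im[v,u]) and int(im[v,u].sum()//3) for u in range(174,192)])
for v in (200,204,208):print(v,"pad",[int(im[v,u].sum()//3) for u in range(190,208)])
for z,uv in ((.087,(179.5,186)),):print("blade top view",J(plane("top",[uv],z)),"side",J(plane("side",[(253,169.2)],z)))
E
```

```text
t 0.1 jig [-0.3992 -0.5449] z 0.2216 yaw 14.67 tilt [-0.0009  0.0017] F [ 0.2 -0.1 -0.8]
world target above block0 start [ 0.52613195 -0.14140699  0.15      ]
delta, tool axes after turn [-0.33417761  0.37092042  0.07157388]
183 mark [102, 98, 101, 97, 102, 98, 98, 94, 79, 89, 121, 130, 169, 203, 200, 202, 206, 201]
184 mark [97, 106, 86, 89, 125, 156, 196, 194, 194, 184, 181, 170, 198, 199, 195, 198, 156, 129]
185 mark [199, 198, 201, 202, 200, 161, 123, 159, 179, 156, 179, 130, 158, 166, 168, 159, 167, 169]
186 mark [196, 195, 196, 164, 134, 207, 209, 208, 226, 107, 110, 139, 97, 165, 170, 172, 169, 170]
187 mark [160, 162, 160, 163, 167, 149, 74, 48, 55, 51, 55, 74, 93, 93, 89, 91, 90, 94]
188 mark [165, 168, 168, 167, 167, 169, 173, 130, 96, 85, 83, 82, 92, 92, 92, 87, 90, 90]
189 mark [167, 167, 166, 170, 168, 166, 164, 162, 185, 188, 186, 162, 156, 158, 157, 154, 154, 158]
190 mark [163, 158, 162, 156, 152, 151, 151, 148, 181, 182, 182, 185, 94, 149, 152, 154, 149, 155]
191 mark [150, 152, 150, 155, 151, 150, 152, 150, 172, 180, 181, 187, 98, 147, 162, 159, 158, 154]
200 pad [191, 149, 150, 163, 107, 74, 71, 71, 69, 76, 49, 31, 22, 103, 99, 98, 105, 109]
204 pad [192, 197, 162, 156, 167, 80, 77, 77, 74, 67, 63, 33, 21, 61, 101, 100, 99, 108]
208 pad [124, 124, 86, 155, 164, 96, 71, 67, 68, 71, 70, 61, 21, 26, 99, 102, 99, 105]
blade top view [[0.07937305 0.13044386]] side [[0.08170368 0.13138546]]
```

```bash
python3 -m handwheel '[[[0,0,1.225,0,0,0,0.015],[0,0,1.225,0,0,0,0.015],[0,0,0,-0.032,0.0355,0.004,0.015],[0,0,0,-0.032,0.0355,0.004,0.015],[0,0,0,-0.032,0.0355,0.004,0.015],[0,0,0,-0.032,0.0355,0.004,0.015],[0,0,0,-0.032,0.0355,0.004,0.015],[0,0,0,-0.032,0.0355,0.004,0.015],[0,0,0,-0.032,0.0355,0.004,0.015],[0,0,0,-0.032,0.0355,0.004,0.015],[0,0,0,-0.016,0.016,0.02,0.015],[0,0,0,0,0,0,0.015]]]'
python3 - <<'E'
from h import *
where()
a=J(plane("top",[(197.4,204)],.1))[0];b=J(plane("top",[(180.5,186)],.087))[0];print(a,b,b-a)
E
```

```text
time_s: 1.3
tcp_pos: [0.4777, -0.22, 0.1679]
ee_rot: [[-0.983, -0.182, -0.005], [-0.182, 0.983, 0.002], [0.005, 0.003, -1.0]]
wrist_force: [-1.2, 0.3, -0.2]
gripper_width: 0.176
gripper_force: 0.0
t 1.3 jig [-0.1267 -0.2427] z 0.1679 yaw 0.18 tilt [-0.0049  0.0019] F [-1.2  0.3 -0.2]
[0.0258228 0.0899785] [0.07898124 0.12790512] [0.05315845 0.03792662]
```

```bash
python3 -m handwheel '[[[0,0,0,-0.0207,0.023,0.01,0.015],[0,0,0,-0.0207,0.023,0.01,0.015],[0,0,0,-0.0207,0.023,0.01,0.015],[0,0,0,0,0,0.035,0.015],[0,0,0,0,0,0.035,0.015],[0,0,0,0,0,0.03,0.015],[0,0,0,0,0,0,0.015],[0,0,0,0,0,0,0.015]]]'
python3 - <<'E'
from h import *
where();im=cams.capture("top");cv2.imwrite("pics/t1.png",cv2.resize(im[150:270,120:350],None,fx=3.4,fy=3.4,interpolation=cv2.INTER_CUBIC)[:,:,::-1])
E
```

```text
time_s: 2.1
tcp_pos: [0.527, -0.1447, 0.041]
ee_rot: [[-0.984, -0.178, -0.0], [-0.178, 0.984, -0.001], [0.001, -0.001, -1.0]]
wrist_force: [-0.6, 0.3, 0.7]
gripper_width: 0.171
gripper_force: 0.0
t 2.1 jig [-0.0648 -0.1774] z 0.041 yaw -0.04 tilt [-0.0005 -0.0006] F [-0.6  0.3  0.7]
```

View pics/t1.png

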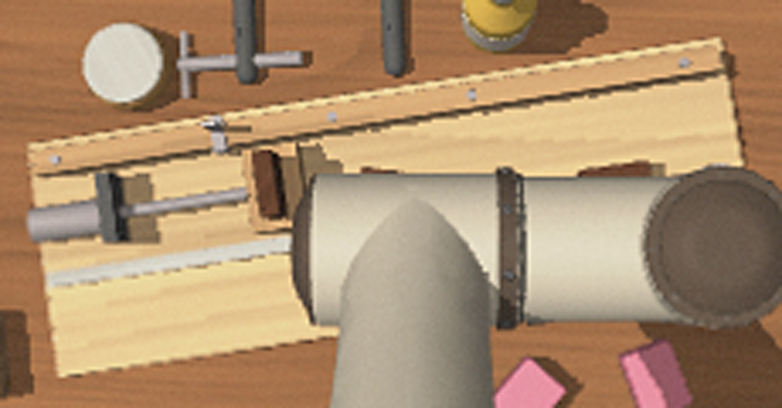

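The view shows the arm over blocks 0 and 1; the jaw, the clip (215,130) and the bystanders are unmoved. I'll go lower and push block 0.

```bash
python3 -m handwheel '[[[0,0,0,0,0.003,0.014,0.015],[0,0,0,-0.01,0,0,0.015],[0,0,0,-0.01,0,0,0.015],[0,0,0,-0.01,0,0,0.015],[0,0,0,-0.01,0,0,0.015],[0,0,0,-0.01,0,0,0.015],[0,0,0,-0.01,0,0,0.015],[0,0,0,-0.006,0,0,0.015],[0,0,0,-0.004,0,0,0.015],[0,0,0,-0.002,0,0,0.015],[0,0,0,0,0,0,0.015]]]'; python3 -c "
from h import *
where()"
```

```text
time_s: 3.25
tcp_pos: [0.5974, -0.1281, 0.0264]
ee_rot: [[-0.984, -0.178, 0.0], [-0.178, 0.984, 0.0], [-0.0, -0.0, -1.0]]
wrist_force: [0.5, -0.2, 0.6]
gripper_width: 0.171
gripper_force: 0.0
t 3.25 jig [ 0.0075 -0.1736] z 0.0264 yaw -0.03 tilt [0.0003 0.    ] F [ 0.5 -0.2  0.6]
```

```bash
python3 -m handwheel '[[[0,0,0,-0.002,0,0,0.015],[0,0,0,-0.002,0,0,0.015],[0,0,0,0,0,0,0.015]]]'; python3 -m handwheel '[[[0,0,0,-0.002,0,0,0.015],[0,0,0,-0.002,0,0,0.015],[0,0,0,0,0,0,0.015]]]'; python3 -c "
from h import *
where()"
```

```text
time_s: 3.55
tcp_pos: [0.6013, -0.1274, 0.0266]
ee_rot: [[-0.984, -0.178, 0.0], [-0.178, 0.984, -0.0], [-0.0, -0.0, -1.0]]
wrist_force: [-0.0, 0.0, 0.2]
gripper_width: 0.17
gripper_force: 0.0
time_s: 3.85
tcp_pos: [0.6052, -0.1267, 0.0265]
ee_rot: [[-0.984, -0.178, 0.0], [-0.178, 0.984, -0.0], [-0.0, -0.0, -1.0]]
wrist_force: [-0.5, -0.6, 0.1]
gripper_width: 0.174
gripper_force: 0.1
t 3.85 jig [ 0.0154 -0.1736] z 0.0265 yaw -0.02 tilt [ 0.0001 -0.0001] F [-0.5 -0.6  0.1]
```

```bash
python3 -m handwheel '[[[0,0,0,-0.001,0,0,0.015],[0,0,0,-0.001,0,0,0.015],[0,0,0,0,0,0,0.015]]]'; python3 -m handwheel '[[[0,0,0,-0.001,0,0,0.015],[0,0,0,-0.001,0,0,0.015],[0,0,0,0,0,0,0.015]]]'; python3 -c "
from h import *
where();im=cams.capture('side');p=proj('side',W(.04,-.12,.03))[0].astype(int);print(p)
cv2.imwrite('pics/s1.png',cv2.resize(im[p[1]-70:p[1]+60,p[0]-80:p[0]+80],None,fx=4.4,fy=4.4,interpolation=cv2.INTER_CUBIC)[:,:,::-1])"
```

```text
time_s: 4.15
tcp_pos: [0.6052, -0.1267, 0.0265]
ee_rot: [[-0.984, -0.178, -0.004], [-0.178, 0.984, -0.0], [0.004, 0.0, -1.0]]
wrist_force: [-4.8, -1.6, 4.6]
gripper_width: 0.176
gripper_force: 2.5
time_s: 4.45
tcp_pos: [0.6052, -0.1266, 0.0265]
ee_rot: [[-0.984, -0.178, -0.008], [-0.178, 0.984, -0.0], [0.008, 0.001, -1.0]]
wrist_force: [-7.7, -1.1, 7.4]
gripper_width: 0.172
gripper_force: 4.4
t 4.45 jig [ 0.0155 -0.1736] z 0.0265 yaw -0.06 tilt [-0.0082 -0.0004] F [-7.7 -1.1  7.4]
[259 220]
```

View pics/s1.png

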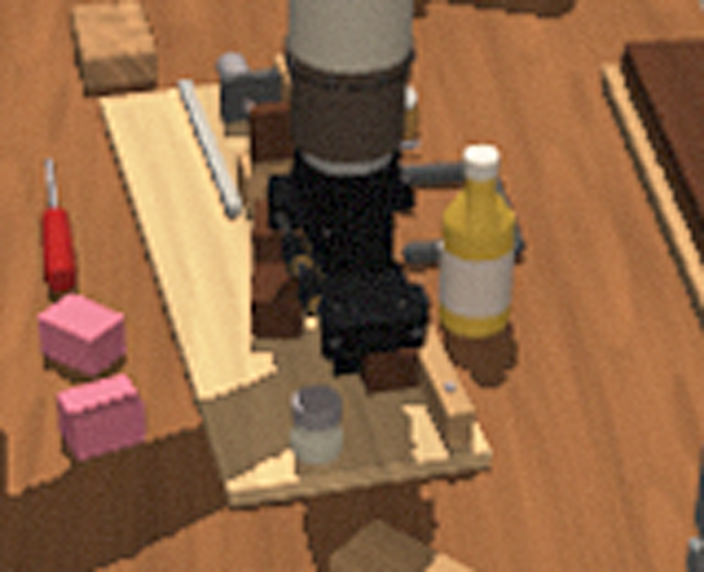

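The picture shows block 0 at (390,370) flat against the fence ahead of the fingers, with the jar at (318,425) untouched. The 8 N reading confirms contact. Next is block 1.

```bash
python3 -m handwheel '[[[0,0,0,0.013,0,0,0.015],[0,0,0,0.025,0,0,0.015],[0,0,0,0.03,0,0,0.015],[0,0,0,0.025,0,0,0.015],[0,0,0,0,0.02,0,0.015],[0,0,0,0,0.033,0,0.015],[0,0,0,0,0.03,0,0.015],[0,0,0,0,0,0,0.015],[0,0,0,-0.01,0,0,0.015],[0,0,0,-0.01,0,0,0.015],[0,0,0,-0.01,0,0,0.015]]]'; python3 -m handwheel '[[[0,0,0,-0.008,0,0,0.015],[0,0,0,-0.008,0,0,0.015],[0,0,0,-0.008,0,0,0.015],[0,0,0,-0.008,0,0,0.015],[0,0,0,-0.008,0,0,0.015],[0,0,0,-0.008,0,0,0.015],[0,0,0,-0.005,0,0,0.015],[0,0,0,-0.003,0,0,0.015],[0,0,0,0,0,0,0.015]]]'; python3 -c "
from h import *
where()"
```

```text
time_s: 5.6
tcp_pos: [0.5336, -0.056, 0.0266]
ee_rot: [[-0.984, -0.177, 0.001], [-0.177, 0.984, -0.0], [-0.001, -0.0, -1.0]]
wrist_force: [-0.3, -0.2, 0.5]
gripper_width: 0.171
gripper_force: 0.3
time_s: 6.5
tcp_pos: [0.5877, -0.0454, 0.0266]
ee_rot: [[-0.984, -0.178, 0.001], [-0.178, 0.984, 0.0], [-0.001, -0.0, -1.0]]
wrist_force: [0.6, 0.0, -0.4]
gripper_width: 0.17
gripper_force: 0.0
t 6.5 jig [ 0.0127 -0.0906] z 0.0266 yaw -0.02 tilt [0.0005 0.0001] F [ 0.6  0.  -0.4]
```

```bash
python3 -m handwheel '[[[0,0,0,-0.002,0,0,0.015],[0,0,0,-0.001,0,0,0.015],[0,0,0,-0.001,0,0,0.015],[0,0,0,-0.001,0,0,0.015],[0,0,0,-0.001,0,0,0.015],[0,0,0,0,0,0,0.015]]]';python3 -c "
from h import *
where()"
```

```text
time_s: 7.1
tcp_pos: [0.5902, -0.0451, 0.0265]
ee_rot: [[-0.984, -0.178, -0.006], [-0.178, 0.984, -0.001], [0.006, 0.0, -1.0]]
wrist_force: [-7.2, 0.1, 6.9]
gripper_width: 0.174
gripper_force: 3.5
t 7.1 jig [ 0.0153 -0.0907] z 0.0265 yaw -0.05 tilt [-0.0063 -0.0009] F [-7.2  0.1  6.9]
```

```bash
python3 -m handwheel '[[[0,0,0,0.013,0,0,0.015],[0,0,0,0.025,0,0,0.015],[0,0,0,0.025,0,-0.007,0.015],[0,0,0,0.016,0,-0.007,0.015],[0,0,0,0,0.02,0,0.015],[0,0,0,0,0.034,0,0.015],[0,0,0,0,0.033,0,0.015],[0,0,0,0,0,0,0.015],[0,0,0,-0.01,0,0,0.015],[0,0,0,-0.01,0,0,0.015],[0,0,0,-0.008,0,0,0.015]]]'; python3 -m handwheel '[[[0,0,0,-0.008,0,0,0.015],[0,0,0,-0.008,0,0,0.015],[0,0,0,-0.008,0,0,0.015],[0,0,0,-0.008,0,0,0.015],[0,0,0,-0.007,0,0,0.015],[0,0,0,-0.004,0,0,0.015],[0,0,0,-0.002,0,0,0.015],[0,0,0,0,0,0,0.015]]]'; python3 -c "
from h import *
where()"
```

```text
time_s: 8.2
tcp_pos: [0.5293, 0.0317, 0.0406]
ee_rot: [[-0.984, -0.177, 0.001], [-0.177, 0.984, 0.0], [-0.001, 0.0, -1.0]]
wrist_force: [0.9, 1.0, 0.0]
gripper_width: 0.172
gripper_force: 0.2
time_s: 9.0
tcp_pos: [0.5719, 0.0402, 0.0405]
ee_rot: [[-0.984, -0.178, 0.0], [-0.178, 0.984, 0.0], [-0.0, 0.0, -1.0]]
wrist_force: [0.3, -0.2, 0.2]
gripper_width: 0.17
gripper_force: 0.0
t 9.0 jig [ 0.0125 -0.0035] z 0.0405 yaw -0.02 tilt [0.0002 0.0001] F [ 0.3 -0.2  0.2]
```

```bash
python3 -m handwheel '[[[0,0,0,-0.002,0,0,0.015],[0,0,0,-0.001,0,0,0.015],[0,0,0,-0.001,0,0,0.015],[0,0,0,-0.001,0,0,0.015],[0,0,0,-0.001,0,0,0.015],[0,0,0,0,0,0,0.015]]]';python3 -c "
from h import *
where()"; python3 -m handwheel '[[[0,0,0,0.013,0,0,0.015],[0,0,0,0.02,0,0,0.015],[0,0,0,0.04,0,-0.02,0.015],[0,0,0,0.03,0,-0.035,0.06],[0,0,0,0.03,0,-0.035,0.06],[0,0,0,0,0,-0.02,0.06],[0,0,0,0.0,0,0,0.06],[0,0,0,0.0,0,0,0.06]]]';python3 -c "
from h import *
where();im=cams.capture('top');
cv2.imwrite('pics/t2.png',cv2.resize(im[150:270,120:350],None,fx=3.4,fy=3.4,interpolation=cv2.INTER_CUBIC)[:,:,::-1])"
```

```text
time_s: 9.6
tcp_pos: [0.5747, 0.0405, 0.0404]
ee_rot: [[-0.984, -0.178, -0.006], [-0.178, 0.984, -0.001], [0.007, -0.0, -1.0]]
wrist_force: [-7.7, -0.0, 6.2]
gripper_width: 0.17
gripper_force: 3.7
t 9.6 jig [ 0.0153 -0.0037] z 0.0404 yaw -0.05 tilt [-0.0064 -0.0014] F [-7.7 -0.   6.2]
time_s: 10.4
tcp_pos: [0.4474, 0.0177, 0.151]
ee_rot: [[-0.984, -0.178, 0.002], [-0.178, 0.984, 0.001], [-0.003, 0.001, -1.0]]
wrist_force: [-0.4, -0.5, -1.5]
gripper_width: 0.544
gripper_force: 0.0
t 10.4 jig [-0.1141 -0.0033] z 0.151 yaw -0.03 tilt [0.0024 0.0012] F [-0.4 -0.5 -1.5]
```

View pics/t2.png

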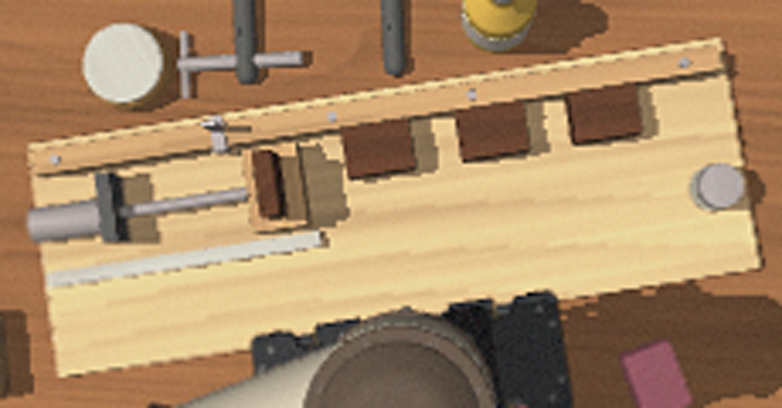

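The picture shows the three blocks in a straight row against the fence at (380,148), (493,132) and (604,115). The jaw, clip, jar and other bystanders are unmoved. Now to the paddle.

```bash
python3 -m handwheel '[[[0,0,0,-0.02,0.013,0,0.06],[0,0,0,-0.03,0.02,0,0.06],[0,0,0,-0.03,0.02,0,0.06],[0,0,0,-0.03,0.02,0,0.06],[0,0,0,-0.03,0.0193,0,0.06],[0,0,0,0,0,0,0.06],[0,0,0,0,0,0,0.06]]]';python3 -c "
from h import *
where();im=cams.capture('side');p=proj('side',W(.04,.1,.1))[0].astype(int);print(p)
cv2.imwrite('pics/s2.png',cv2.resize(im[p[1]-45:p[1]+45,p[0]-60:p[0]+60],None,fx=6.5,fy=6.5,interpolation=cv2.INTER_CUBIC)[:,:,::-1])"
```

```text
time_s: 11.15
tcp_pos: [0.5677, 0.1333, 0.1479]
ee_rot: [[-0.984, -0.178, -0.004], [-0.178, 0.984, -0.002], [0.004, -0.001, -1.0]]
wrist_force: [-0.2, 0.4, 0.3]
gripper_width: 0.69
gripper_force: 0.0
t 11.15 jig [0.025  0.0889] z 0.1479 yaw -0.02 tilt [-0.004  -0.0018] F [-0.2  0.4  0.3]
[244 171]
```

View pics/s2.png

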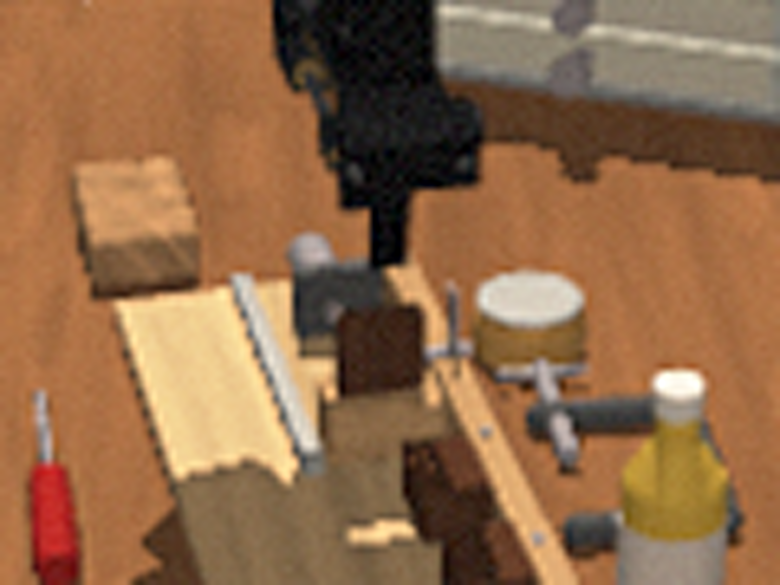

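The view shows the open fingers (390,230) above the paddle (380,350), in line with it, and the blade at (453,320). Next I'll go down and pinch it.

```bash
python3 -m handwheel '[[[0,0,0,0,0,0.03,0.06],[0,0,0,0,0,0.03,0.06],[0,0,0,0,0,0.027,0.06],[0,0,0,0,0,0,0.06],[0,0,0,0,0,0,0.015],[0,0,0,0,0,0,0.0],[0,0,0,0,0,0,0.0],[0,0,0,0,0,0,0.0],[0,0,0,0,0,0,0.0],[0,0,0,0,0,0,0.0]]]';python3 -c "
from h import *
where();print(r.sense()['gripper_width']*87)"
```

```text
time_s: 12.2
tcp_pos: [0.5682, 0.1333, 0.0639]
ee_rot: [[-0.984, -0.178, 0.001], [-0.178, 0.984, 0.0], [-0.001, 0.0, -1.0]]
wrist_force: [0.3, -0.4, -0.2]
gripper_width: 0.23
gripper_force: 0.0
t 12.2 jig [0.0255 0.0887] z 0.0639 yaw -0.02 tilt [0.0006 0.0003] F [ 0.3 -0.4 -0.2]
20.000064051448057
```

```bash
python3 -m handwheel '[[[0,0,0,0,0,0.003,0.0],[0,0,0,0,0,0,0.0],[0,0,0,0,0,0,0.0],[0,0,0,0,0,0,0.0]]]';python3 -c "
from h import *
where();print(r.sense()['gripper_width']*87,r.sense()['gripper_force'])"
```

```text
time_s: 12.6
tcp_pos: [0.5687, 0.1325, 0.0629]
ee_rot: [[-0.984, -0.179, 0.001], [-0.179, 0.984, -0.001], [-0.001, -0.001, -1.0]]
wrist_force: [-2.9, -2.6, 11.0]
gripper_width: 0.18
gripper_force: 30.0
t 12.6 jig [0.0258 0.0879] z 0.0629 yaw 0.03 tilt [ 0.0015 -0.0011] F [-2.9 -2.6 11. ]
15.671071998263564 29.995748278272885
```

```bash
python3 -m handwheel '[[[0,0,0,0,0.003,-0.001,0.0],[0,0,0,0,0.005,-0.001,0.0],[0,0,0,0,0.005,0,0.0],[0,0,0,0,0.005,0,0.0],[0,0,0,0,0.005,0,0.0],[0,0,0,0,0.005,0,0.0],[0,0,0,0,0.005,0,0.0],[0,0,0,0,0.004,0,0.0],[0,0,0,0,0.001,0,0.0],[0,0,0,0,0,0,0.0],[0,0,0,0,0,0,0.0],[0,0,0,0,0,0,0.0]]]';python3 -c "
from h import *
where();print(r.sense()['gripper_width']*87)
im=cams.capture('side');p=proj('side',W(.05,.13,.09))[0].astype(int);print(p)
a=im[p[1]-22:p[1]+22,p[0]-28:p[0]+28]
it=cams.capture('top');q=proj('top',W(.05,.11,.09))[0].astype(int);print(q)
b=it[q[1]-22:q[1]+22,q[0]-28:q[0]+28]
cv2.imwrite('pics/fin.png',cv2.resize(np.hstack([a,b]),None,fx=7,fy=7,interpolation=cv2.INTER_CUBIC)[:,:,::-1])"
```

```text
time_s: 13.8
tcp_pos: [0.5619, 0.1689, 0.063]
ee_rot: [[-0.984, -0.179, 0.0], [-0.179, 0.984, -0.002], [0.0, -0.002, -1.0]]
wrist_force: [2.9, -7.3, 1.5]
gripper_width: 0.18
gripper_force: 30.0
t 13.8 jig [0.0257 0.1249] z 0.063 yaw -0.01 tilt [ 0.0004 -0.0023] F [ 2.9 -7.3  1.5]
15.661876930368107
[244 169]
[188 196]
```

View pics/fin.png

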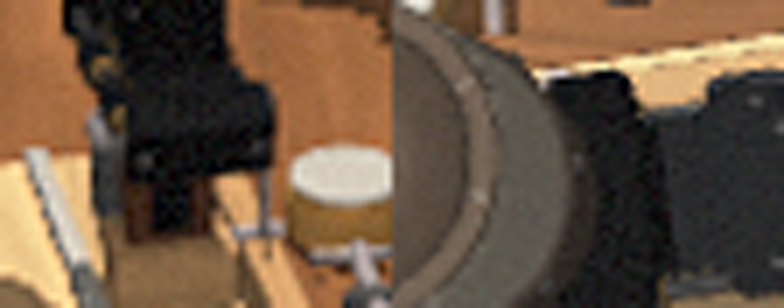

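The left half shows the pinched paddle (170,205) level with the blade (265,200), but it is too coarse to refine; the right half is covered by the arm. The paddle has travelled 37.0 mm of the measured 38.1 mm, so I'll add 1 mm.

```bash
python3 -m handwheel '[[[0,0,0,0,0.001,0,0.0],[0,0,0,0,0,0,0.0],[0,0,0,0,0,0,0.0],[0,0,0,0,0,0,0.0],[0,0,0,0,0,0,0.0],[0,0,0,0,0,0,0.0]]]' | tail -2;python3 -c "
from h import *
where();print(r.finish_job())"
```

```text
gripper_width: 0.18
gripper_force: 30.0
t 14.5 jig [0.0256 0.1258] z 0.0629 yaw -0.01 tilt [ 0.0003 -0.0024] F [ 2.8 -7.2  1.9]
the job is handed in; nothing more can be done
None
```

I pushed the three dark blocks flush against the fence in one row, pulled the jaw 37.9 mm to the mark (measured as 38 mm, give or take about 1 mm), and handed the job in at 14.5 s still holding it; bystanders in view hadn't moved, and the judged result wasn't returned.

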